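# Discharge the rod and hold the detector shutter half open

### The job

Take the discharge rod by its square handle out of its stand and earth it: touch its steel tip to the cap of the tall post for a moment, then to the cap of the short post. Then put the tip into the open cup on the detector's sprung shutter, slide the shutter to half its travel (never fully open, and never with the fingers themselves) and stay there: the program finishes with the rod in the gripper, holding the shutter half open against its spring. Leave the three loose rock samples where they lie.

Things in the scene. Friction and masses are not known exactly. Their poses are not given: they have to be found in the camera images.
- rod: Discharge rod, upright, tip down, about 80 g. Origin at the lowest point of its rounded tip, z up along the rod. Upward from the tip: steel shaft 8 mm thick to 45 mm; round black flange 32 mm across, 45 to 50 mm; square black handle 22 x 22 mm (sides along its x, y), 50 to 100 mm; steel button to 104 mm. In the stand its tip is 5 mm above the worktop; it lifts straight out.
- rod_grip (a point): Centre of the rod's square handle, 75 mm above its tip, axes as the rod's.
- stand: Square grey block 64 x 64 x 50 mm high on a thin black foot mat, fixed to the worktop, with one upright hole 12 mm in diameter in which the rod stands. Origin at the centre of its underside.
- tall_post: Aluminium earth post on a round foot 48 mm across, fixed to the worktop, with a flat round steel cap 22 mm across on top that gives way up to 5 mm downward on a spring (1 N to start, 3.5 N fully down). Origin at the centre of its underside. Overall height 75 mm.
- tall_post_top (a point): Centre of the upper face of the tall post's cap (75 mm above the worktop when not pressed).
- short_post: Aluminium earth post on a round foot 48 mm across, fixed to the worktop, with a flat round steel cap 22 mm across on top that gives way up to 5 mm downward on a spring (1 N to start, 3.5 N fully down). Origin at the centre of its underside. Overall height 40 mm.
- short_post_top (a point): Centre of the upper face of the short post's cap (40 mm above the worktop when not pressed).
- detector: Detector head: low grey box 110 mm (its x) x 200 mm (its y) x 50 mm high, fixed to the worktop. Origin at the centre of its underside. On top two rails along its y and, between them, a dark 60 mm square window under the shutter; a raised end block (to 64 mm) at its +y end. The -x rail has three black cross lines: shut, half (middle, longest), fully open.
- cup (a point): Centre of the mouth of the square steel cup on the shutter, 73 mm above the worktop; axes as the detector's; it moves with the shutter. Open on top, 24 x 24 mm inside, walls 4 mm, 18 mm deep to the plate (55 mm above the worktop). Shut, it lies 36 mm to the -y side of the detector's origin. A pointer by the -x rail is level with its centre.
- shutter (a joint): Travel of the steel shutter plate (70 x 72 mm) along the detector's +y, in m: 0 shut (where the spring keeps it), 0.03 half, 0.06 fully open. The spring pushes back with 2 N shut, 4 N at half, 6 N fully open; let go, it slides shut.
- gypsum: Loose white rock sample, 52 x 66 x 41 mm, on the worktop nearer the robot than the detector. Origin at the centre of its underside.
- hematite: Loose dark red-brown rock sample, 59 x 75 x 48 mm, on the worktop nearer the robot than the detector. Origin at the centre of its underside.
- shale: Loose grey rock sample, 64 x 75 x 41 mm, on the worktop nearer the robot than the stand. Origin at the centre of its underside.
Mind the look-alikes: they are no part of the job. Of the things that look like the rod, take the one that is farthest to the robot's right at the start.

How it is judged:
On the way, in this order (a step that is already met when the one before it is completed fails the run):
1. the held rod's tip touches the tall post's cap (contact force between rod and tall_post above 0.5 N and distance between rod and tall_post_top below 0.012 m and contact force between the fingers and rod above 1 N), for 0.1 s.
2. the held rod's tip touches the short post's cap (contact force between rod and short_post above 0.5 N and distance between rod and short_post_top below 0.012 m and contact force between the fingers and rod above 1 N), for 0.1 s.
At the end, for the whole second after the job is handed in: The gripper holds the rod, whose tip is in the shutter's cup (below its mouth) and pushes on it with over 1.5 N; the shutter is still, at half travel within 6 mm (24 to 36 mm) (value of joint shutter between 0.024 and 0.036 m and velocity of joint shutter between -0.01 and 0.01 m/s and contact force between rod and shutter above 1.5 N and contact force between the fingers and rod above 1 N and z of rod in the frame of cup below 0 m and horizontal distance between rod and cup below 0.018 m); the arm keeps its last pose, push and grip.
It fails at once if the shutter comes fully open (beyond 57 mm of 60) (value of joint shutter above 0.057 m).
It fails at once if the fingers or arm touch the shutter (contact force between any of the fingers, the arm and shutter above 0.5 N).
It fails at once if the gypsum sample is disturbed (moved over 20 mm) (distance of gypsum from where it was at the start of the episode above 0.02 m).
It fails at once if the hematite sample is disturbed (moved over 20 mm) (distance of hematite from where it was at the start of the episode above 0.02 m).
It fails at once if the shale sample is disturbed (moved over 20 mm) (distance of shale from where it was at the start of the episode above 0.02 m).
It also fails if it takes over 48 s, if anything falls off the work surface, if the arm or the gripper's body presses on something with over 40 N, if the wrist force passes 120 N, or if a joint passes its speed limit or range.

### The arm

A 6-joint arm with a two-finger parallel gripper is mounted at the origin on a cart in front of the work surface, level with it; the furniture and walls round the work are solid. World frame = base frame: x ahead of the robot, y to its left, z up, the work surface at z = 0. Lengths are in m, angles in rad, forces in N, time in s.
With the tool pointing down it reaches from about 0.425 to 0.925 m from the base axis. Payload 12.5 kg.
Tool frame: the origin (TCP) lies at the very end of the fingers, on their centre line; the grasp point (between the pads) lies 19 mm behind it; z points along the fingers, x is the direction in which the jaws open and shut, and the axes are right-handed (so a half turn about z gives the same grasp; the last joint's range is limited). The gripper opens to 85 mm and grips with 20 to 120 N. Pads are 22 mm wide; open, the fingers measure 114 mm over their backs; the gripper's body (76 mm by 85 mm) begins 54 mm behind the grasp point. The pads swing forward as they close: fully open they stand 13 mm farther back than shut.
Start: joints at [-1.335, 0.491, 1.559, -0, 1.092, -0.106], TCP at [0.21, -0.589, 0.231] pointing down, gripper open.
Joint ranges: [-3.1, 3.1], [-0.84, 2.19], [0.05, 2.79], [-1.13, 4.28], [0.06, 2.93], [-2.69, 2.69]. Speed limits (rad/s): [2.22, 2.22, 2.79, 3.14, 3.14, 3.14].

### API

Orientations are given as a unit quaternion [x, y, z, w].
In Python, from plant import env gives the robot as it stands.
- The arm moves only by the tool drive_tool, never from a script. Its argument "steps" is a list of rows, each an object with "jaw": the closure, from -1 (fully open) to 1 (shut); "travel": the shift along the world's x, y, z in cm, a list of three; "dr": the turn, a rotation vector about the world's x, y, z in degrees, a list of three. In form: [{"jaw": jaw, "travel": [dx, dy, dz], "dr": [rx, ry, rz]}, ...]. A call has 1 to 12 rows; each row shifts and turns the pose as measured when the row begins; what a row does not reach is not made up. A row lasts 1/12 s, in which the tool goes at most 41.7 mm and 7.16 degrees, less where a joint would pass 70% of its speed; a pose out of reach is approached as far as the arm can. A call is refused whole if a number of a shift passes 4.17 or a number of a turn 7.16, either way. A call with a gripper value outside its range is refused whole. The fingers move at their own pace and stop on an object; "newtons" is the grip in N (left out, the last holds). Time passes only in rows, so rows that do not move let the fingers close. It gives the time, the measured TCP pose, the force and the opening at its end, in the units of the state.
- env.observe(): the state, without advancing time (a new reading comes with each control period).
- env.get_image(name): name is "scene" or "top" or "wrist"; returns a dict with "frame" (480x640x3 uint8, red, green, blue), "depth" (480x640 float32, m along the optical axis (not along the pixel's ray), 0 where there is no reading), "mtx" (3x3 intrinsics, pixels), "rvec" (rotation vector, rad) and "tvec" (3), from world to camera coordinates, as OpenCV has them. Camera axes: x right, y down, z forward; pixel columns grow to the right and rows downward; lengths in m; the calibration is good to about 2 mm. A picture is of the moment at which its call begins.
- env.hand_in(): hands the job in, once; it reports no verdict.
The state is a dict: "time_s": time; "joint_positions": joint angles; "qd": joint speeds; "joint_efforts": joint torques, N m; "ee_pos": TCP position; "orientation": TCP orientation; "contact_force": force on the tool from outside, world axes, zero at the start; "torque": the same for the moment, N m; "width": finger opening in m.
Only numpy, scipy, OpenCV 4.12 (cv2) and the standard library are available. Lean on these libraries where they do the work, as an engineer would, in place of code of your own. Each camera call takes 0.05 s, during which the arm holds its last target.

## Working session

There is one attempt and no reset: what is moved stays moved. The work goes in short steps, Python scripts to look and compute and a tool call to move; the robot and the scene stay as the last step left them, time stands still between calls to the robot, and variables do not carry over. Pictures are saved under pics/ and viewed, and the job is handed in when it is done.

Besides the shell and the picture viewer there is one more tool, called after "Emit:" by a JSON object that holds its "fn" and its "kwargs", one argument or row to a line. drive_tool: Moves the arm, as the interface text tells. Its arguments: {"type":"object","properties":{"steps":{"type":"array"},"newtons":{"type":"number"}},"required":["steps"]}

```bash
mkdir -p pics; cat > h.py <<'E'
import numpy as np, cv2
from plant import env
def grab(n,tag):
    d=env.get_image(n); np.savez(f'pics/{tag}.npz',**d)
    cv2.imwrite(f'pics/{tag}.png',d['frame'][:,:,::-1]); return d
def load(tag): return dict(np.load(f'pics/{tag}.npz'))
def ray(d,u,v):
    R=cv2.Rodrigues(d['rvec'])[0]; t=np.asarray(d['tvec']).ravel()
    return -R.T@t, R.T@np.linalg.solve(d['mtx'],[u,v,1.])
def onz(d,u,v,z):
    c,r=ray(d,u,v); return c+r*(z-c[2])/r[2]
def world(d):
    K=d['mtx'];vv,uu=np.mgrid[:480,:640];Z=d['depth']
    P=np.stack([(uu-K[0,2])/K[0,0]*Z,(vv-K[1,2])/K[1,1]*Z,Z],-1)
    R=cv2.Rodrigues(d['rvec'])[0]; t=np.asarray(d['tvec']).ravel()
    W=(P-t)@R; W[Z==0]=np.nan; return W
E
python3 - <<'E'
from h import *
for n in('scene','top','wrist'):
    d=grab(n,n+'0'); print(n,ray(d,320,240))
print(env.observe())
E
```

```text
scene (array([-0.38772527, -0.48172364,  0.56963513]), array([ 0.73187974,  0.50612052, -0.45640724]))
top (array([0.30742205, 0.05550108, 1.24153375]), array([ 0.10255396,  0.01434112, -0.99465507]))
wrist (array([ 0.26999475, -0.56661819,  0.37347829]), array([-0.23059248, -0.06780547, -0.97091909]))
{'time_s': 0.15, 'joint_positions': array([-1.33458789e+00,  4.91405510e-01,  1.55929283e+00,  6.82190175e-06,
        1.09168466e+00, -1.05589938e-01]), 'qd': array([-0.00126636, -0.0026167 , -0.00216341,  0.00056033,  0.00139122,
       -0.00205418]), 'joint_efforts': array([ 7.43025976e-04, -6.18707800e+01, -2.61692405e+01, -1.23886302e-04,
        3.22905638e-03,  1.11791178e-05]), 'ee_pos': array([ 0.20948189, -0.58868757,  0.23087739]), 'orientation': array([ 8.17061444e-01, -5.76550467e-01, -2.95071421e-04, -2.62869745e-04]), 'contact_force': array([0.01284521, 0.57750968, 0.75784771]), 'torque': array([-0.02443982,  0.02122251,  0.03033462]), 'width': 0.08523563298654133}
```

View pics/top0.png

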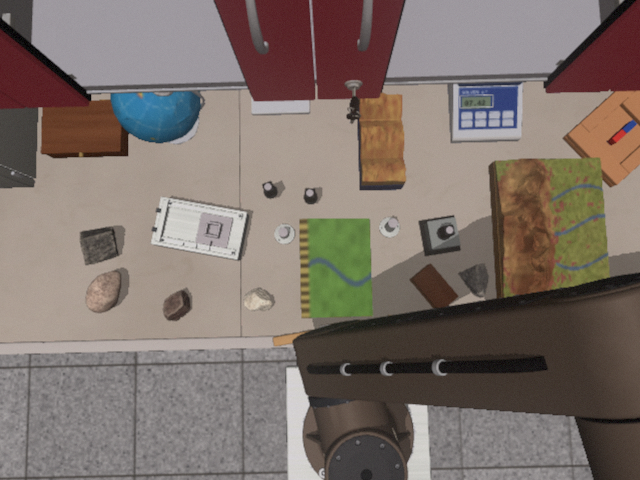

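View pics/scene0.png

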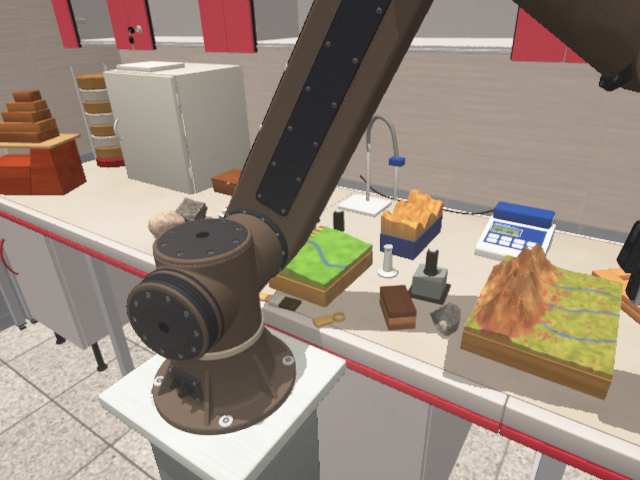

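View pics/wrist0.png

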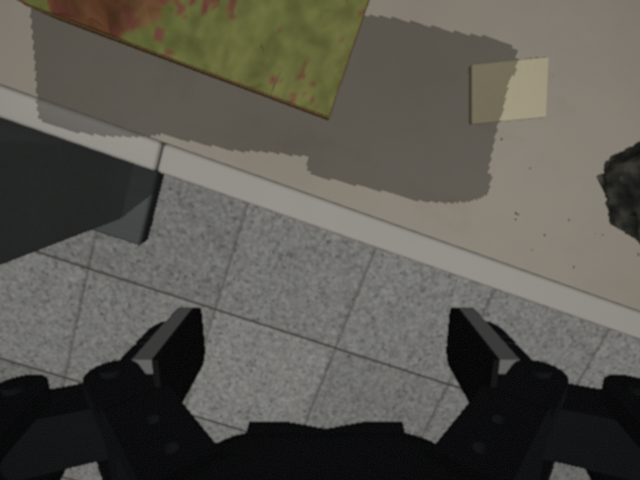

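The top view shows the rod in its stand at about (446,231), the posts at (389,226) and (284,233), and the detector at (200,228). There are look-alike rods at (270,190) and (311,195), and the shale lies at (475,280). Next I'll zoom in and measure.

```bash
python3 - <<'E'
from h import *
d=load('top0'); f=d['frame'][:,:,::-1]
a=cv2.resize(f[180:300,145:305],(800,600),interpolation=cv2.INTER_CUBIC);cv2.imwrite('pics/topdet.png',a)
a=cv2.resize(f[195:315,365:525],(800,600),interpolation=cv2.INTER_CUBIC);cv2.imwrite('pics/topstand.png',a)
W=world(d)
for n,(u,v) in dict(rod=(447,229),tall1=(391,222),p2=(285,230),det=(213,229),t=(420,190),rod2=(270,186),rod3=(311,192)).items():
    w=W[v-14:v+15,u-14:u+15].reshape(-1,3); z=np.nanmax(w[:,2]); m=w[:,2]>z-.006
    print(n,z.round(3),np.nanmean(w[m],0).round(3),m.sum(), onz(d,u,v,z).round(3))
E
```

```text
rod 0.116 [ 0.44  -0.204  0.112] 7 [ 0.44  -0.197  0.116]
tall1 0.081 [ 0.464 -0.088  0.077] 37 [ 0.463 -0.084  0.081]
p2 0.076 [0.451 0.118 0.073] 23 [0.452 0.149 0.076]
det 0.08 [0.459 0.309 0.076] 24 [0.457 0.306 0.08 ]
t 0.007 [ 0.546 -0.165  0.003] 241 [ 0.546 -0.163  0.007]
rod2 0.107 [0.545 0.183 0.103] 42 [0.544 0.177 0.107]
rod3 0.108 [0.529 0.093 0.105] 37 [0.528 0.089 0.108]
```

View pics/topdet.png

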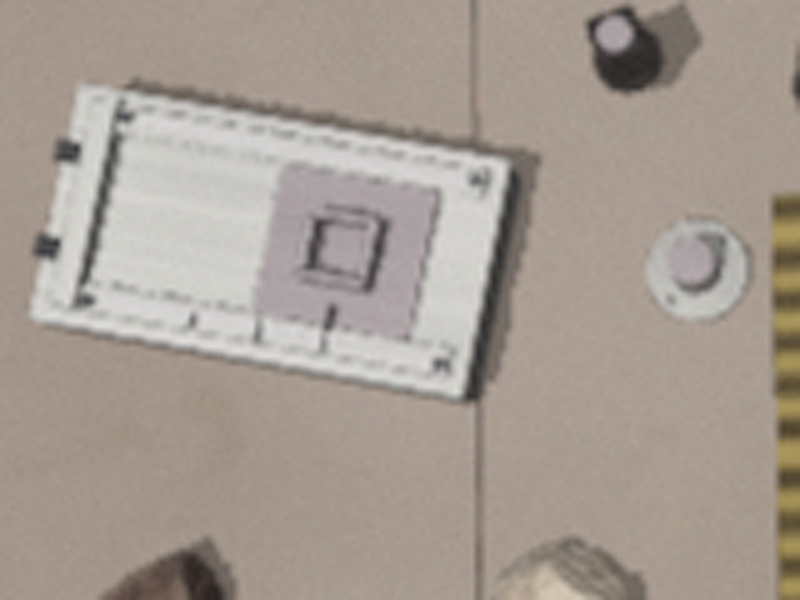

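View pics/topstand.png

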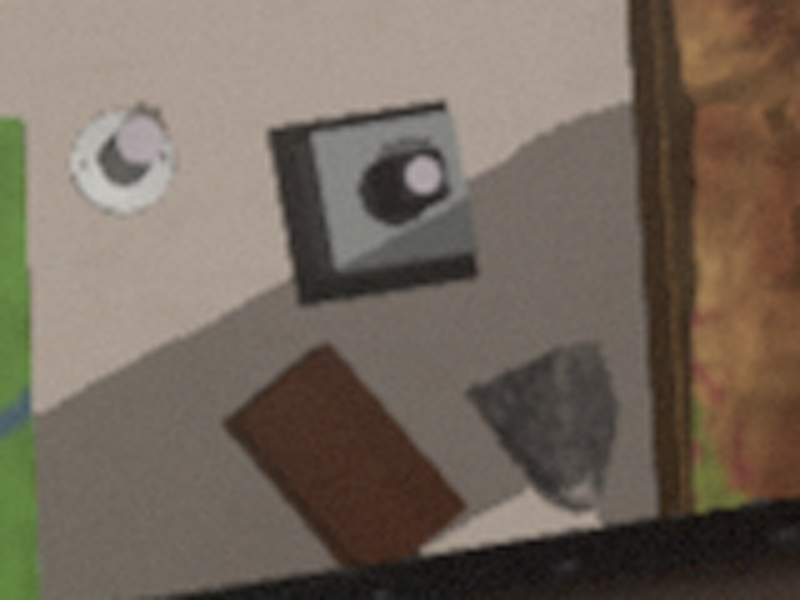

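```bash
python3 - <<'E'
from h import *
d=load('top0')
def p(o,U,V,z): return onz(d,o[0]+(U+.5)/5-.5,o[1]+(V+.5)/5-.5,z)
A=(145,180);B=(365,195)
print('short',p(A,692,263,.04),'tall',p(B,139,140,.075),'rod',p(B,421,173,.109))
print('cup',p(A,347,248,.073))
c=[p(A,*q,.05) for q in((515,158),(80,88),(32,318),(470,398))]
c=[np.array(x) for x in c]
print('det c',sum(c)/4,np.linalg.norm(c[0]-c[1]),np.linalg.norm(c[1]-c[2]))
for a,b in((0,1),(3,2)): print(c[b]-c[a],np.degrees(np.arctan2(*(c[b]-c[a])[1::-1])))
s=[p(B,*q,.05) for q in((312,135),(447,110),(340,272))]
print('stand',(s[1]+s[2])/2,np.linalg.norm(s[0]-s[1]),np.linalg.norm(s[0]-s[2]),[np.degrees(np.arctan2(*(x-s[0])[1::-1])) for x in s[1:]])
W=world(d)
for n,(u0,v0,u1,v1) in dict(red=(410,262,456,310),green=(300,218,372,318),gyps=(244,288,275,312),hem=(160,288,192,322),shale=(458,260,490,300),bigblk=(358,95,405,190)).items():
    w=W[v0:v1,u0:u1].reshape(-1,3); w=w[w[:,2]>.015]; print(n,np.nanmin(w,0).round(3),np.nanpercentile(w,98,axis=0).round(3))
E
```

```text
short [0.45116582 0.15603694 0.04      ] tall [ 0.46200399 -0.08741076  0.075     ] rod [ 0.44025883 -0.20232321  0.109     ]
cup [0.45778657 0.3052883  0.073     ]
det c [0.46528611 0.34316881 0.05      ] 0.20043079257089016 0.10617317714655959
[0.0372182  0.19694494 0.        ] 79.29857770126658
[0.04089695 0.19656154 0.        ] 78.24662060154978
stand [ 0.43950938 -0.20317997  0.05      ] 0.061634785174002234 0.06259531911002449 [np.float64(-80.91814406400918), np.float64(-171.12861786742417)]
red [ 0.275 -0.224  0.016] [ 0.364 -0.101  0.499]
green [ 0.26  -0.039  0.037] [0.473 0.115 0.078]
gyps [0.279 0.186 0.015] [0.321 0.248 0.041]
hem [0.262 0.375 0.015] [0.325 0.428 0.047]
shale [ 0.297 -0.304  0.015] [ 0.368 -0.247  0.041]
bigblk [ 0.55  -0.118  0.015] [ 0.737 -0.02   0.115]
```

```bash
python3 - <<'E'
from h import *
W=world(load('top0'))
w=W[155:280,490:610].reshape(-1,3); print(np.nanmax(w[:,2]),np.nanmin(w,0),np.nanmax(w,0), w[np.nanargmax(w[:,2])])
w=W[0:100,220:400].reshape(-1,3); print(np.nanmin(w,0),np.nanmax(w,0))
w=W[75:130,345:362].reshape(-1,3); print(np.nanmin(w,0),np.nanmax(w,0))
E
```

```text
0.717272805477545 [ 0.31627484 -0.60618818 -0.0083868 ] [ 0.62739736 -0.21464309  0.71727281] [ 0.31627484 -0.21643023  0.71727281]
[ 0.56302089 -0.12559955 -0.00809946] [0.81591713 0.30592121 0.77959397]
[ 0.5515565  -0.02675743 -0.00760628] [0.77553876 0.0270453  0.56320425]
```

Emit:
{"fn": "drive_tool", "kwargs": {
  "steps": [
    {"jaw":-1,"travel":[0,1.5,2],"dr":[0,0,-3]},
    {"jaw":-1,"travel":[0,2,2],"dr":[0,0,-3]}
  ]
}}

```text
time_s: 0.32
ee_pos: [0.2088, -0.5538, 0.2666]
orientation: [0.785, -0.62, -0.003, -0.003]
contact_force: [-0.5, 0.1, 1.2]
width: 0.0856
```

Emit:
{"fn": "drive_tool", "kwargs": {
  "steps": [
    {"jaw":-1,"travel":[1.9,2.9,0.2],"dr":[0,0,-0.5]},
    {"jaw":-1,"travel":[1.9,2.9,0.2],"dr":[0,0,-0.5]},
    {"jaw":-1,"travel":[1.9,2.9,0.2],"dr":[0,0,-0.5]},
    {"jaw":-1,"travel":[1.9,2.9,0],"dr":[0,0,-0.5]},
    {"jaw":-1,"travel":[1.9,2.9,0],"dr":[0,0,-0.5]},
    {"jaw":-1,"travel":[1.9,2.9,0],"dr":[0,0,-0.5]},
    {"jaw":-1,"travel":[1.9,2.9,0],"dr":[0,0,-0.5]},
    {"jaw":-1,"travel":[1.9,2.9,0],"dr":[0,0,-0.5]},
    {"jaw":-1,"travel":[1.9,2.9,0],"dr":[0,0,-0.5]},
    {"jaw":-1,"travel":[1.9,2.9,0],"dr":[0,0,0]},
    {"jaw":-1,"travel":[1.9,2.9,0],"dr":[0,0,0]}
  ]
}}

```text
time_s: 1.23
ee_pos: [0.4201, -0.2216, 0.2754]
orientation: [0.754, -0.656, -0.002, -0.002]
contact_force: [0.3, -0.1, -0.7]
width: 0.0855
```

```bash
python3 - <<'E'
from h import *
d=grab('wrist','wrist1'); print(env.observe()['ee_pos'],env.observe()['orientation'],ray(d,320,240))
E
```

```text
[ 0.42224564 -0.21754234  0.27543864] [ 0.75515761 -0.6555364  -0.00188613 -0.00233566] (array([ 0.48383016, -0.212901  ,  0.41809084]), array([-0.23991692, -0.01626908, -0.97089111]))
```

View pics/wrist1.png

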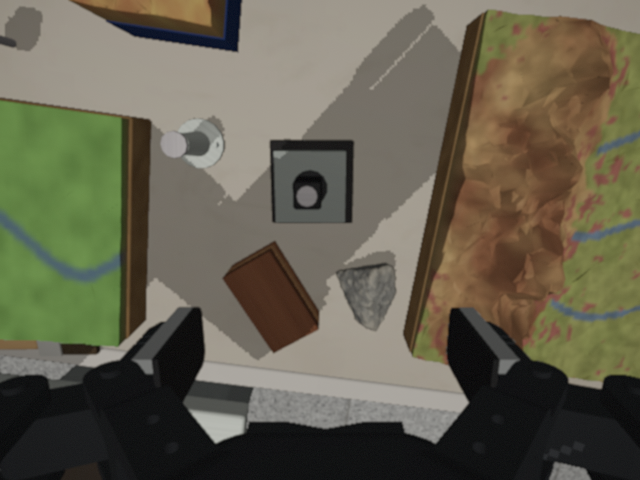

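The wrist view shows the stand at (312,183), lined up with the jaws. The rod's button is at (307,196) and the tall post's cap at (173,144).

```bash
python3 - <<'E'
from h import *
d=load('wrist1'); f=d['frame'][:,:,::-1]
a=cv2.resize(f[130:235,255:370],None,fx=5.5,fy=5.5,interpolation=cv2.INTER_CUBIC)
a=np.clip(a.astype(float)*2.2,0,255).astype(np.uint8);cv2.imwrite('pics/w1z.png',a)
print('rod',onz(d,307.5,196,.109),'tall',onz(d,173,144,.075))
W=world(d); m=(W[...,2]>.075+.022)&(W[...,2]<.12); m[:,:260]=0;m[:,360:]=0;m[240:]=0
print(m.sum(),np.nanmedian(W[m],0))
E
```

```text
rod [ 0.44048402 -0.20394805  0.109     ] tall [ 0.46292826 -0.0878482   0.075     ]
812 [ 0.4417904  -0.20354205  0.10540453]
```

View pics/w1z.png

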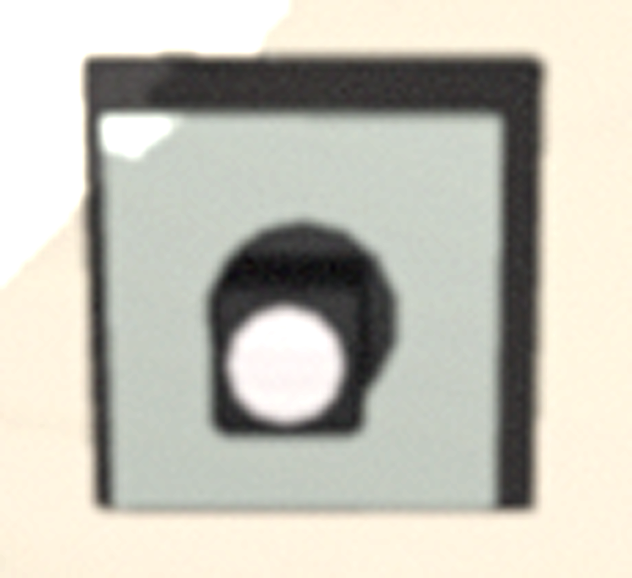

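Emit:
{"fn": "drive_tool", "kwargs": {
  "steps": [
    {"jaw":-1,"travel":[1,0.7,-1],"dr":[0,0,0.5]},
    {"jaw":-1,"travel":[0.8,0.7,-2],"dr":[0,0,0]},
    {"jaw":-1,"travel":[0,0,-3],"dr":[0,0,0]},
    {"jaw":-1,"travel":[0,0,-3],"dr":[0,0,0]},
    {"jaw":-1,"travel":[0,0,-0.5],"dr":[0,0,0]},
    {"jaw":-1,"travel":[0,0,0],"dr":[0,0,0]}
  ]
}}

```text
time_s: 1.78
ee_pos: [0.4433, -0.1984, 0.1788]
orientation: [0.761, -0.649, 0.0, -0.003]
contact_force: [-0.3, -0.6, 1.8]
width: 0.0852
```

Emit:
{"fn": "drive_tool", "kwargs": {
  "steps": [
    {"jaw":-1,"travel":[-0.3,-0.5,-1],"dr":[0,0,0]},
    {"jaw":-1,"travel":[0,0,-2],"dr":[0,0,0]},
    {"jaw":-1,"travel":[0,0,-2],"dr":[0,0,0]},
    {"jaw":-1,"travel":[0,0,-2],"dr":[0,0,0]},
    {"jaw":-1,"travel":[0,0,0],"dr":[0,0,0]}
  ]
}}

```text
time_s: 2.2
ee_pos: [0.4426, -0.2064, 0.1132]
orientation: [0.761, -0.649, 0.004, -0.003]
contact_force: [-0.1, 0.3, 0.1]
width: 0.0851
```

```bash
python3 - <<'E'
from h import *
d=grab('wrist','wrist2'); o=env.observe();print(o['ee_pos'],o['orientation'])
print('button',onz(d,320,240,.109))
E
```

```text
[ 0.44322822 -0.20673356  0.11481889] [ 0.76056733 -0.64923049  0.00510243 -0.00332616]
button [ 0.46987232 -0.19962832  0.109     ]
```

View pics/wrist2.png

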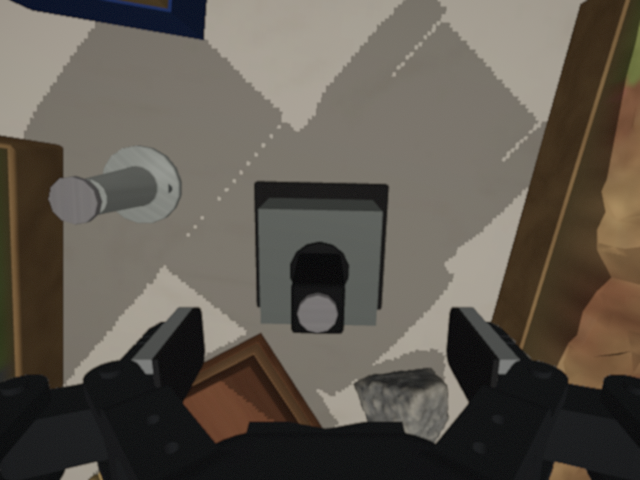

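```bash
cat >> h.py <<'E'
from scipy.spatial.transform import Rotation as Ro
def fix(yaw):
    "rotation vector (deg) to reach pointing-down with jaw axis at yaw deg"
    o=env.observe(); R=Ro.from_quat(o['orientation']); y=np.radians(yaw)/2
    T=Ro.from_quat([np.cos(y),np.sin(y),0,0]); return o['ee_pos'].round(4),(T*R.inv()).as_rotvec(degrees=True).round(2)
E
python3 - <<'E'
from h import *
d=load('wrist2'); print(onz(d,317.5,313,.109),fix(-81))
E
```

```text
[ 0.44060589 -0.20316222  0.109     ] (array([ 0.4432, -0.2067,  0.1148]), array([ 0.09,  0.69, -0.03]))
```

Emit:
{"fn": "drive_tool", "kwargs": {
  "steps": [
    {"jaw":-1,"travel":[-0.3,0.35,-1],"dr":[0,0.7,0]},
    {"jaw":-1,"travel":[0,0,-1.5],"dr":[0,0,0]},
    {"jaw":-1,"travel":[0,0,-1],"dr":[0,0,0]},
    {"jaw":-1,"travel":[0,0,0],"dr":[0,0,0]},
    {"jaw":-1,"travel":[0,0,0],"dr":[0,0,0]}
  ]
}}

```text
time_s: 2.67
ee_pos: [0.4422, -0.2046, 0.0839]
orientation: [0.76, -0.65, 0.004, 0.001]
contact_force: [0.6, 0.2, -0.2]
width: 0.0855
```

```bash
python3 - <<'E'
from h import *
print(fix(-81))
E
```

```text
(array([ 0.4422, -0.2046,  0.0839]), array([0.36, 0.26, 0.01]))
```

Emit:
{"fn": "drive_tool", "kwargs": {
  "steps": [
    {"jaw":-1,"travel":[-0.15,0.15,-1],"dr":[0.3,0.2,0]},
    {"jaw":-1,"travel":[0,0,-1],"dr":[0,0,0]},
    {"jaw":-1,"travel":[0,0,0],"dr":[0,0,0]},
    {"jaw":-1,"travel":[0,0,0],"dr":[0,0,0]}
  ]
}}

```text
time_s: 3.0
ee_pos: [0.4412, -0.2033, 0.0636]
orientation: [0.76, -0.649, 0.002, -0.0]
contact_force: [-0.3, 0.1, 0.3]
width: 0.0855
```

```bash
python3 - <<'E'
from h import *
print(fix(-81))
E
```

```text
(array([ 0.4412, -0.2033,  0.0636]), array([0.1 , 0.15, 0.01]))
```

Well centred. Closing now.

Emit:
{"fn": "drive_tool", "kwargs": {
  "newtons": 90,
  "steps": [
    {"jaw":1,"travel":[0,0,0],"dr":[0,0,0]},
    {"jaw":1,"travel":[0,0,0],"dr":[0,0,0]},
    {"jaw":1,"travel":[0,0,0],"dr":[0,0,0]},
    {"jaw":1,"travel":[0,0,0],"dr":[0,0,0]},
    {"jaw":1,"travel":[0,0,0],"dr":[0,0,0]},
    {"jaw":1,"travel":[0,0,0],"dr":[0,0,0]},
    {"jaw":1,"travel":[0,0,0],"dr":[0,0,0]},
    {"jaw":1,"travel":[0,0,0],"dr":[0,0,0]}
  ]
}}

```text
time_s: 3.67
ee_pos: [0.4414, -0.2035, 0.0644]
orientation: [0.76, -0.65, 0.002, -0.0]
contact_force: [0.1, 1.2, -0.5]
width: 0.0212
```

Emit:
{"fn": "drive_tool", "kwargs": {
  "steps": [
    {"jaw":1,"travel":[0,0,1],"dr":[0,0,0]},
    {"jaw":1,"travel":[0,0,2],"dr":[0,0,0]},
    {"jaw":1,"travel":[0,0,2.5],"dr":[0,0,0]},
    {"jaw":1,"travel":[0,0,2.5],"dr":[0,0,0]},
    {"jaw":1,"travel":[0,0,2.5],"dr":[0,0,0]},
    {"jaw":1,"travel":[0,0,1],"dr":[0,0,0]},
    {"jaw":1,"travel":[0,0,0],"dr":[0,0,0]}
  ]
}}

```text
time_s: 4.25
ee_pos: [0.4397, -0.2024, 0.1871]
orientation: [0.76, -0.65, 0.0, 0.0]
contact_force: [0.2, 0.6, -1.4]
width: 0.0208
```

```bash
python3 - <<'E'
from h import *
grab('wrist','wrist3');grab('scene','scene3');print(fix(-81))
f=load('scene3')['frame'][:,:,::-1]; cv2.imwrite('pics/s3z.png',cv2.resize(f[180:330,340:500],None,fx=3.5,fy=3.5,interpolation=cv2.INTER_CUBIC))
E
```

```text
(array([ 0.4392, -0.2021,  0.1851]), array([-0.05, -0.09,  0.01]))
```

View pics/wrist3.png

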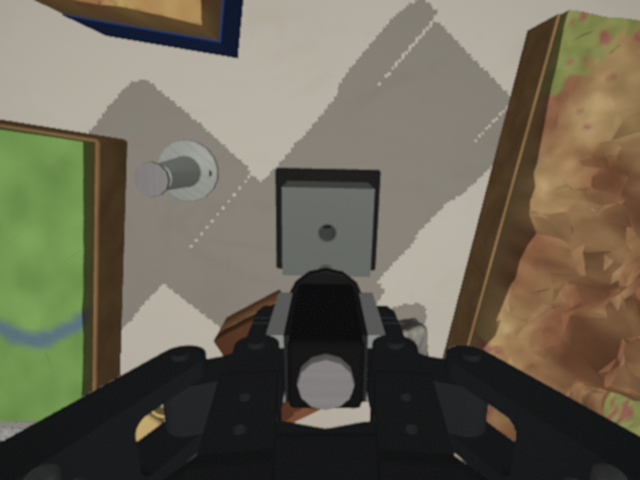

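View pics/s3z.png

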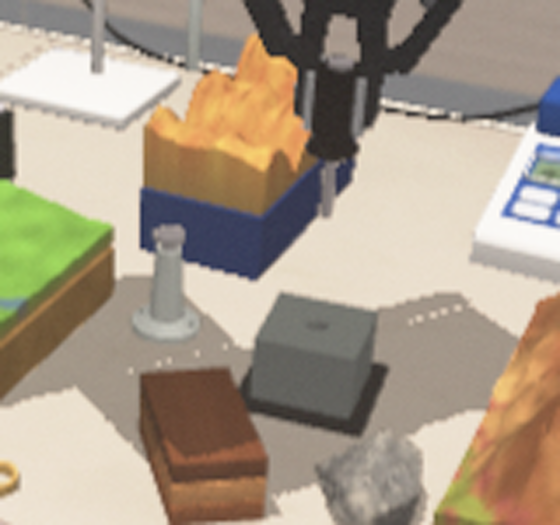

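The rod is held upright. Its tip shows at s3z (327,213), and the tall post's cap is at wrist (152,179).

```bash
python3 - <<'E'
from h import *
d=load('wrist3'); print('tall',onz(d,152,179,.075))
s=load('scene3'); print('tip',onz(s,340+327.5/3.5-.5,180+213.5/3.5-.5,.1257+.001))
t0=load('scene0')
print('tallcap scene', onz(s,340+168.5/3.5-.5,180+233/3.5-.5,.075))
E
```

```text
tall [ 0.46296381 -0.0889795   0.075     ]
tip [ 0.44493724 -0.20290329  0.1267    ]
tallcap scene [ 0.46082392 -0.0891638   0.075     ]
```

Emit:
{"fn": "drive_tool", "kwargs": {
  "steps": [
    {"jaw":1,"travel":[0.5,2.5,0],"dr":[0,0,0]},
    {"jaw":1,"travel":[0.6,3,0],"dr":[0,0,0]},
    {"jaw":1,"travel":[0.6,3,0],"dr":[0,0,0]},
    {"jaw":1,"travel":[0.5,2.5,0],"dr":[0,0,0]},
    {"jaw":1,"travel":[0,0,0],"dr":[0,0,0]},
    {"jaw":1,"travel":[0,0,0],"dr":[0,0,0]}
  ]
}}

```text
time_s: 4.85
ee_pos: [0.459, -0.0878, 0.1792]
orientation: [0.759, -0.651, -0.006, 0.002]
contact_force: [1.5, -0.5, -0.9]
width: 0.0212
```

```bash
python3 - <<'E'
from h import *
print(fix(-81))
E
```

```text
(array([ 0.459 , -0.0878,  0.1792]), array([-0.24, -0.63,  0.2 ]))
```

Emit:
{"fn": "drive_tool", "kwargs": {
  "steps": [
    {"jaw":1,"travel":[0.2,0,-1],"dr":[-0.2,-0.6,0.2]},
    {"jaw":1,"travel":[0,0,-1.5],"dr":[0,0,0]},
    {"jaw":1,"travel":[0,0,-1],"dr":[0,0,0]},
    {"jaw":1,"travel":[0,0,0],"dr":[0,0,0]},
    {"jaw":1,"travel":[0,0,0],"dr":[0,0,0]}
  ]
}}

```text
time_s: 5.27
ee_pos: [0.4596, -0.0896, 0.1399]
orientation: [0.76, -0.65, -0.003, 0.001]
contact_force: [-0.1, -0.4, -0.9]
width: 0.0211
```

```bash
python3 - <<'E'
from h import *
print(fix(-81))
grab('scene','scene4');grab('top','top4')
f=load('scene4')['frame'][:,:,::-1]; cv2.imwrite('pics/s4z.png',cv2.resize(f[190:290,340:460],None,fx=5,fy=5,interpolation=cv2.INTER_CUBIC))
E
```

```text
(array([ 0.4596, -0.0896,  0.1399]), array([-0.11, -0.3 ,  0.01]))
```

View pics/s4z.png

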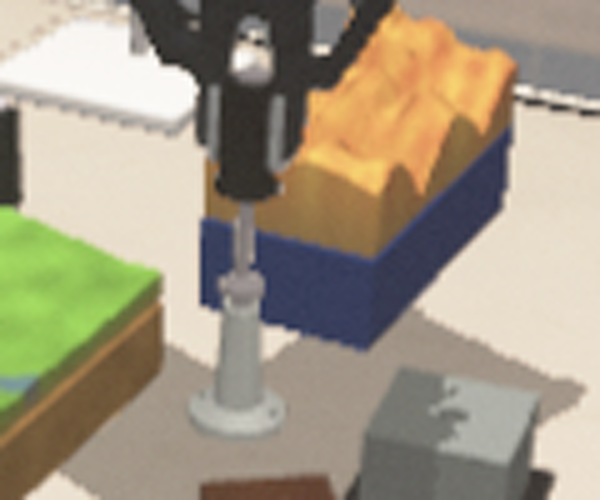

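The tip sits just above the centre of the cap. Pressing.

Emit:
{"fn": "drive_tool", "kwargs": {
  "steps": [
    {"jaw":1,"travel":[0.15,0.1,-0.4],"dr":[0,-0.3,0]},
    {"jaw":1,"travel":[0,0,-0.4],"dr":[0,0,0]},
    {"jaw":1,"travel":[0,0,0],"dr":[0,0,0]},
    {"jaw":1,"travel":[0,0,0],"dr":[0,0,0]}
  ]
}}

```text
time_s: 5.7
ee_pos: [0.4621, -0.0893, 0.1331]
orientation: [0.76, -0.65, 0.001, -0.002]
contact_force: [-0.8, -0.0, -0.1]
width: 0.021
```

```bash
python3 - <<'E'
from h import *
for i in range(3):
    grab('scene','scene5'); print(fix(-81),env.observe()['contact_force'])
f=load('scene5')['frame'][:,:,::-1]; cv2.imwrite('pics/s5z.png',cv2.resize(f[190:290,340:460],None,fx=5,fy=5,interpolation=cv2.INTER_CUBIC))
E
```

```text
(array([ 0.4621, -0.0893,  0.1331]), array([-0.04,  0.24,  0.07])) [-0.22968244 -0.39523735  1.4421845 ]
(array([ 0.4621, -0.0892,  0.1332]), array([-0.04,  0.24,  0.06])) [-0.49112055  1.26762961 -0.46970006]
(array([ 0.4621, -0.0892,  0.1332]), array([-0.04,  0.24,  0.06])) [0.24505717 0.56067832 0.52003248]
```

View pics/s5z.png

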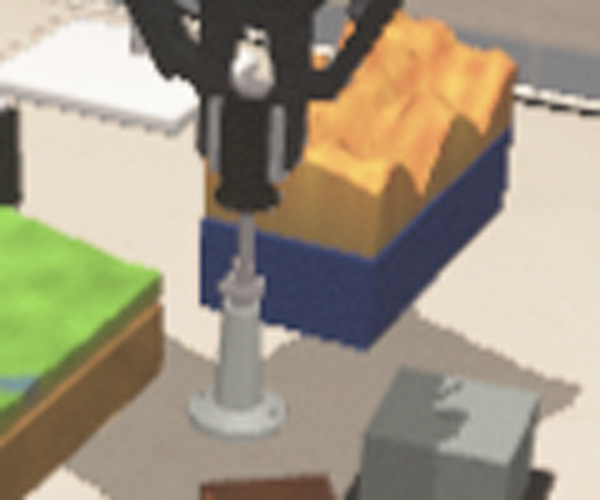

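Contact isn't clear within the force noise, so I'll press further.

Emit:
{"fn": "drive_tool", "kwargs": {
  "steps": [
    {"jaw":1,"travel":[0,0,-0.3],"dr":[0,0,0]},
    {"jaw":1,"travel":[0,0,0],"dr":[0,0,0]},
    {"jaw":1,"travel":[0,0,0],"dr":[0,0,0]}
  ]
}}

```text
time_s: 6.1
ee_pos: [0.4622, -0.0892, 0.1304]
orientation: [0.76, -0.65, 0.002, -0.002]
contact_force: [-0.4, 0.3, 1.1]
width: 0.021
```

```bash
python3 - <<'E'
from h import *
F=[]
for i in range(8):
    d=env.get_image('scene'); F.append(env.observe()['contact_force'])
print(fix(-81),np.mean(F,0),np.std(F,0))
E
```

```text
(array([ 0.4622, -0.0892,  0.1304]), array([-0.02,  0.28,  0.05])) [-0.60756818 -0.22893179  1.34407393] [0.45534383 0.49488172 0.40745688]
```

Emit:
{"fn": "drive_tool", "kwargs": {
  "steps": [
    {"jaw":1,"travel":[0,0,-0.15],"dr":[0,0,0]},
    {"jaw":1,"travel":[0,0,0],"dr":[0,0,0]}
  ]
}}

```text
time_s: 6.67
ee_pos: [0.4622, -0.0892, 0.1289]
orientation: [0.76, -0.65, 0.002, -0.002]
contact_force: [-0.9, 0.1, 1.7]
width: 0.021
```

```bash
python3 - <<'E'
from h import *
F=[]
for i in range(6):
    d=env.get_image('scene'); F.append(env.observe()['contact_force'])
print(fix(-81),np.mean(F,0),np.std(F,0))
f=d['frame'][:,:,::-1]; cv2.imwrite('pics/s6z.png',cv2.resize(f[190:290,340:460],None,fx=5,fy=5,interpolation=cv2.INTER_CUBIC))
E
```

```text
(array([ 0.4622, -0.0892,  0.129 ]), array([-0.02,  0.29,  0.05])) [-0.66998353  0.00706225  2.29430942] [0.47901929 0.80702354 0.55040536]
```

View pics/s6z.png

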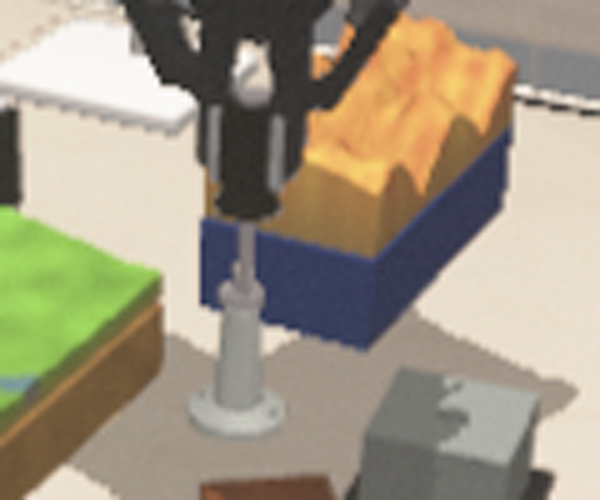

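Tall post touched: the contact force grew as I pressed deeper. Lifting and crossing to the short post.

Emit:
{"fn": "drive_tool", "kwargs": {
  "steps": [
    {"jaw":1,"travel":[0,0,2.5],"dr":[0,0.3,0]},
    {"jaw":1,"travel":[0,0,3],"dr":[0,0,0]},
    {"jaw":1,"travel":[0,1.5,0.8],"dr":[0,0,0]},
    {"jaw":1,"travel":[-0.1,3,0],"dr":[0,0,0]},
    {"jaw":1,"travel":[-0.2,3,0],"dr":[0,0,0]},
    {"jaw":1,"travel":[-0.2,3,0],"dr":[0,0,0]},
    {"jaw":1,"travel":[-0.2,3,0],"dr":[0,0,0]},
    {"jaw":1,"travel":[-0.2,3,0],"dr":[0,0,0]},
    {"jaw":1,"travel":[-0.2,3,0],"dr":[0,0,0]},
    {"jaw":1,"travel":[0,3,0],"dr":[0,0,0]},
    {"jaw":1,"travel":[0,1.5,0],"dr":[0,0,0]},
    {"jaw":1,"travel":[0,0,0],"dr":[0,0,0]}
  ]
}}

```text
time_s: 7.97
ee_pos: [0.4497, 0.1602, 0.1937]
orientation: [0.758, -0.652, 0.0, -0.001]
contact_force: [-0.5, 0.1, -1.9]
width: 0.0211
```

```bash
python3 - <<'E'
from h import *
d=grab('wrist','wrist7');print(fix(-81))
E
```

```text
(array([0.4497, 0.1592, 0.1937]), array([-0.07,  0.07,  0.35]))
```

View pics/wrist7.png

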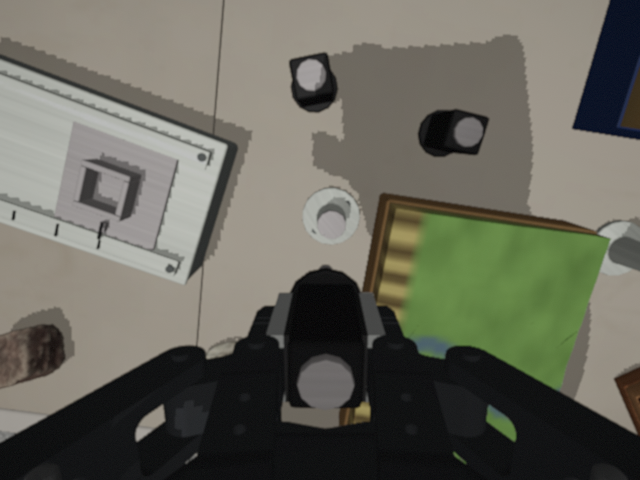

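```bash
python3 - <<'E'
from h import *
d=load('wrist7'); print('short',onz(d,331,220,.04),'cup',onz(d,107,188,.073))
E
```

```text
short [0.45687907 0.15754085 0.04      ] cup [0.46222547 0.30593917 0.073     ]
```

```bash
python3 - <<'E'
from h import *
d=load('wrist7'); f=d['frame'][:,:,::-1]
a=cv2.resize(f[175:250,290:370],None,fx=7,fy=7,interpolation=cv2.INTER_CUBIC);cv2.imwrite('pics/w7a.png',a)
a=cv2.resize(f[110:290,40:250],None,fx=3.3,fy=3.3,interpolation=cv2.INTER_CUBIC);cv2.imwrite('pics/w7b.png',a)
d=load('top4'); f=d['frame'][:,:,::-1]
a=cv2.resize(f[215:255,265:305],None,fx=12,fy=12,interpolation=cv2.INTER_CUBIC);cv2.imwrite('pics/t4a.png',a)
E
```

```text
(no output)
```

View pics/w7a.png

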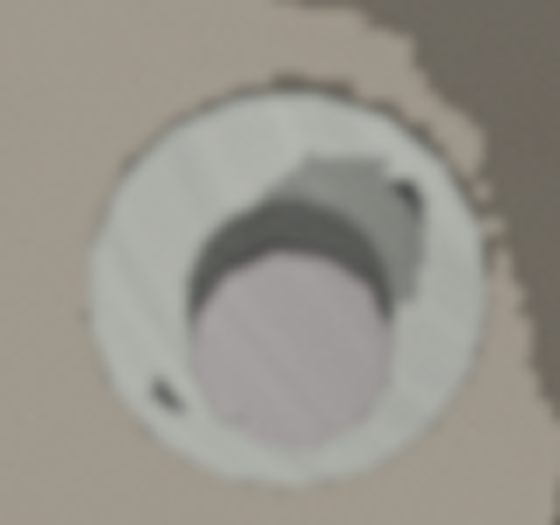

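View pics/w7b.png

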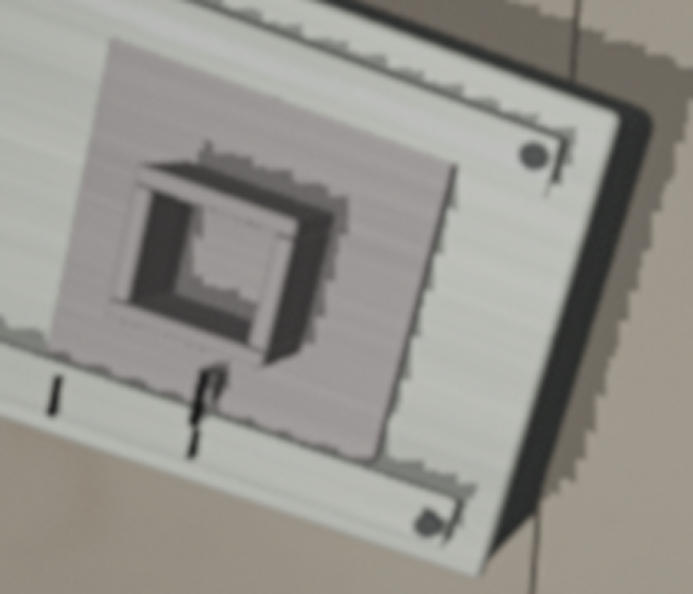

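View pics/t4a.png

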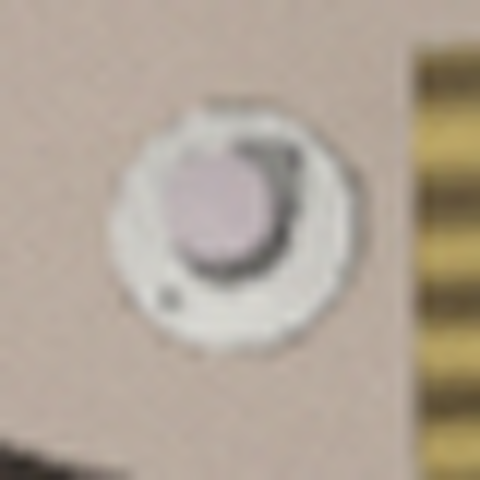

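```bash
python3 - <<'E'
from h import *
d=load('wrist7'); print('short',onz(d,331,224.6,.04),'cup',onz(d,102,189,.073))
d=load('top4'); print('short',onz(d,282.9,231.9,.04))
E
```

```text
short [0.45342679 0.15700578 0.04      ] cup [0.46108635 0.30914272 0.073     ]
short [0.4518545  0.15625202 0.04      ]
```

Emit:
{"fn": "drive_tool", "kwargs": {
  "steps": [
    {"jaw":1,"travel":[0.3,-0.25,-1],"dr":[0,0,0.3]},
    {"jaw":1,"travel":[0,0,-2],"dr":[0,0,0]},
    {"jaw":1,"travel":[0,0,-2],"dr":[0,0,0]},
    {"jaw":1,"travel":[0,0,-2],"dr":[0,0,0]},
    {"jaw":1,"travel":[0,0,-1],"dr":[0,0,0]},
    {"jaw":1,"travel":[0,0,0],"dr":[0,0,0]},
    {"jaw":1,"travel":[0,0,0],"dr":[0,0,0]}
  ]
}}

```text
time_s: 8.6
ee_pos: [0.4539, 0.1491, 0.1073]
orientation: [0.759, -0.651, 0.001, -0.001]
contact_force: [0.0, 0.2, -0.6]
width: 0.0208
```

```bash
python3 - <<'E'
from h import *
print(fix(-81)); grab('scene','scene8');grab('wrist','wrist8')
F=[]
for i in range(4):
    d=env.get_image('scene'); F.append(env.observe()['contact_force'])
print(np.mean(F,0))
E
```

```text
(array([0.4539, 0.1491, 0.1073]), array([-0.02,  0.1 ,  0.25]))
[ 0.05998586 -0.17509495 -0.9955634 ]
```

View pics/scene8.png

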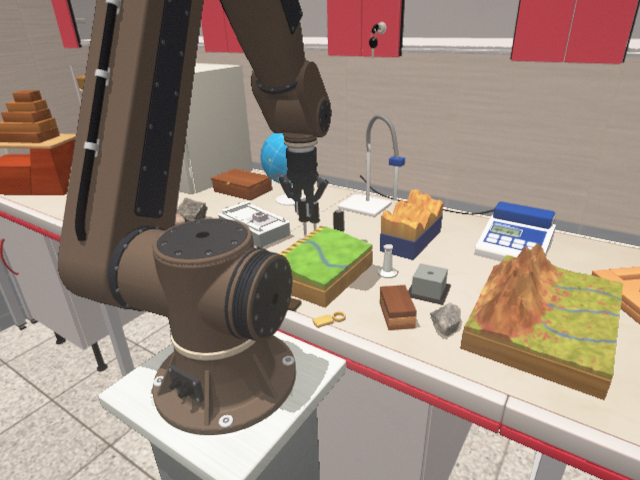

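View pics/wrist8.png

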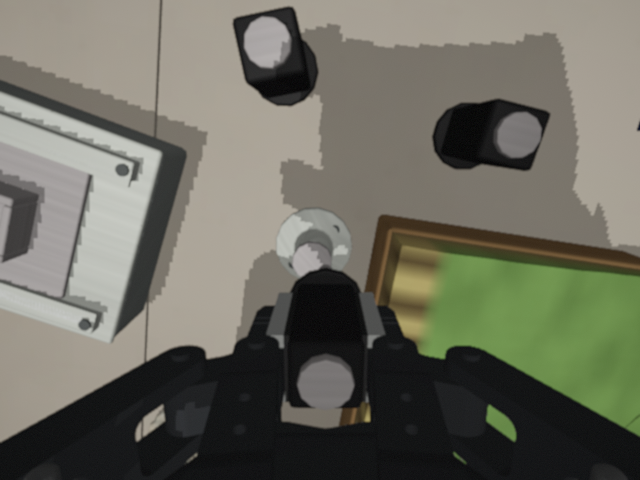

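Emit:
{"fn": "drive_tool", "kwargs": {
  "steps": [
    {"jaw":1,"travel":[-0.1,0.7,0],"dr":[0,0,0.2]},
    {"jaw":1,"travel":[0,0,-0.3],"dr":[0,0,0]},
    {"jaw":1,"travel":[0,0,0],"dr":[0,0,0]}
  ]
}}

```text
time_s: 9.15
ee_pos: [0.4536, 0.1582, 0.1067]
orientation: [0.761, -0.649, 0.002, -0.003]
contact_force: [0.2, -0.7, -0.2]
width: 0.021
```

```bash
python3 - <<'E'
from h import *
print(fix(-81)); grab('scene','scene9');grab('wrist','wrist9')
f=load('scene9')['frame'][:,:,::-1]; a=cv2.resize(f[180:260,260:360],None,fx=5,fy=5,interpolation=cv2.INTER_CUBIC)
f=load('wrist9')['frame'][:,:,::-1]; b=cv2.resize(f[190:290,240:400],None,fx=4,fy=4,interpolation=cv2.INTER_CUBIC)
cv2.imwrite('pics/s9z.png',a);cv2.imwrite('pics/w9z.png',b)
E
```

```text
(array([0.4536, 0.1582, 0.1067]), array([-0.09,  0.42, -0.07]))
```

View pics/s9z.png

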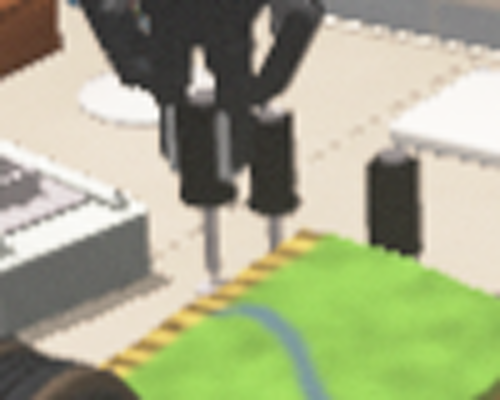

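View pics/w9z.png

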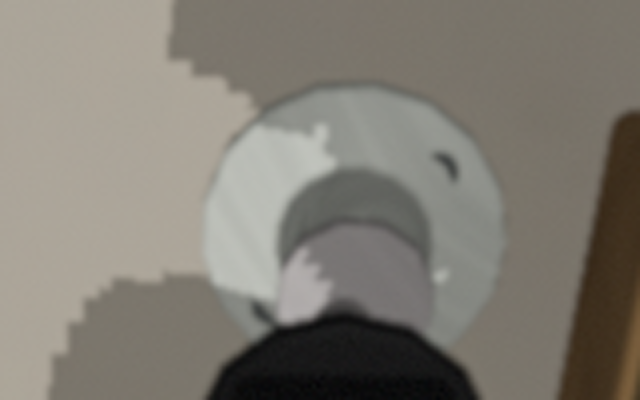

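The tip is over the cap to within about 2 mm. Pressing.

Emit:
{"fn": "drive_tool", "kwargs": {
  "steps": [
    {"jaw":1,"travel":[-0.1,-0.1,-0.5],"dr":[0,0.4,0]},
    {"jaw":1,"travel":[0,0,-0.5],"dr":[0,0,0]},
    {"jaw":1,"travel":[0,0,-0.2],"dr":[0,0,0]},
    {"jaw":1,"travel":[0,0,0],"dr":[0,0,0]},
    {"jaw":1,"travel":[0,0,0],"dr":[0,0,0]}
  ]
}}

```text
time_s: 9.67
ee_pos: [0.4529, 0.1571, 0.0938]
orientation: [0.761, -0.649, -0.0, -0.001]
contact_force: [0.6, 1.3, 2.8]
width: 0.0208
```

```bash
python3 - <<'E'
from h import *
F=[]
for i in range(6):
    d=env.get_image('wrist'); F.append(env.observe()['contact_force'])
print(fix(-81),np.mean(F,0),np.std(F,0))
E
```

```text
(array([0.4529, 0.1571, 0.0941]), array([-0.11,  0.04, -0.07])) [-0.2460245   0.67656061  2.06475368] [0.56755425 0.69567287 0.61607469]
```

Short post touched, at about 3 N. Lifting and moving over the cup.

Emit:
{"fn": "drive_tool", "kwargs": {
  "steps": [
    {"jaw":1,"travel":[0,0,2.5],"dr":[0,0,0]},
    {"jaw":1,"travel":[0,0,3],"dr":[0,0,0]},
    {"jaw":1,"travel":[0,0.5,2],"dr":[0,0,0]},
    {"jaw":1,"travel":[0.1,2.5,0],"dr":[0,0,0]},
    {"jaw":1,"travel":[0.2,3,0],"dr":[0,0,0]},
    {"jaw":1,"travel":[0.2,3,0],"dr":[0,0,0]},
    {"jaw":1,"travel":[0.1,3,0],"dr":[0,0,0]},
    {"jaw":1,"travel":[0,2.5,0],"dr":[0,0,0]},
    {"jaw":1,"travel":[0,0,0],"dr":[0,0,0]},
    {"jaw":1,"travel":[0,0,0],"dr":[0,0,0]}
  ]
}}

```text
time_s: 10.8
ee_pos: [0.4571, 0.3073, 0.1722]
orientation: [0.76, -0.65, -0.001, 0.0]
contact_force: [0.1, -0.1, -0.9]
width: 0.0213
```

```bash
python3 - <<'E'
from h import *
print(fix(-81)); grab('wrist','wrist10'); grab('scene','scene10')
f=load('wrist10')['frame'][:,:,::-1]; b=cv2.resize(f[140:300,220:430],None,fx=3.5,fy=3.5,interpolation=cv2.INTER_CUBIC)
cv2.imwrite('pics/w10z.png',b)
E
```

```text
(array([0.4571, 0.3073, 0.1722]), array([-0.06, -0.09,  0.08]))
```

View pics/wrist10.png

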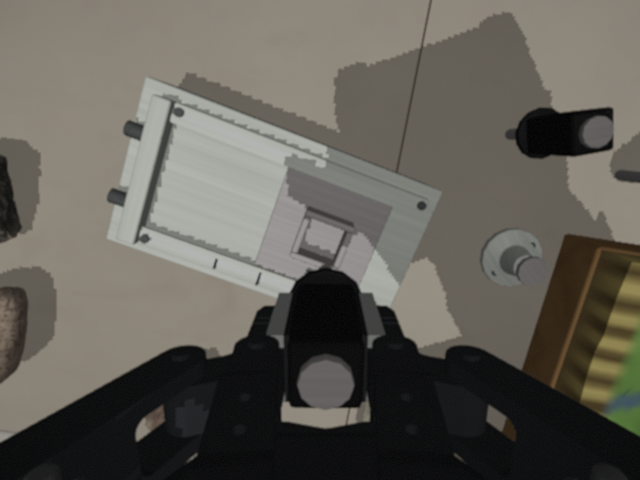

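View pics/w10z.png

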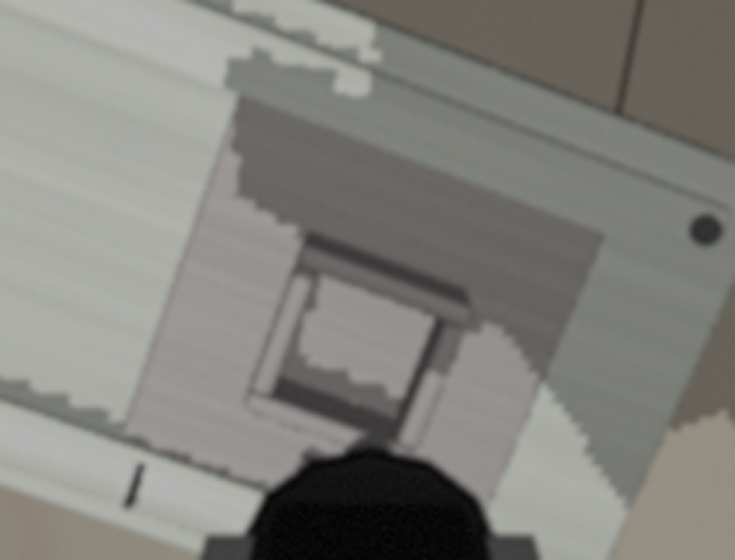

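```bash
python3 - <<'E'
from h import *
d=load('wrist10'); print('cup',onz(d,322.5,241,.073)); c=[onz(d,220+U/3.5-.36,140+V/3.5-.36,.073) for U,V in((303,258),(470,312),(415,455),(250,400))]
print([np.linalg.norm(c[i]-c[i-1]).round(4) for i in range(4)],np.mean(c,0),np.degrees(np.arctan2(*(c[0]-c[1])[1::-1])))
E
```

```text
cup [0.46045132 0.31005239 0.073     ]
[np.float64(0.0273), np.float64(0.0306), np.float64(0.0279), np.float64(0.0311)] [0.45997536 0.31005952 0.073     ] 80.67881820933832
```

Emit:
{"fn": "drive_tool", "kwargs": {
  "steps": [
    {"jaw":1,"travel":[0.2,0.1,-1],"dr":[0,0,0]},
    {"jaw":1,"travel":[0,0,-1.5],"dr":[0,0,0]},
    {"jaw":1,"travel":[0,0,-0.5],"dr":[0,0,0]},
    {"jaw":1,"travel":[0,0,0],"dr":[0,0,0]},
    {"jaw":1,"travel":[0,0,0],"dr":[0,0,0]}
  ]
}}

```text
time_s: 11.32
ee_pos: [0.46, 0.3033, 0.1399]
orientation: [0.758, -0.652, -0.001, 0.001]
contact_force: [-0.0, -0.3, -0.9]
width: 0.0207
```

```bash
python3 - <<'E'
from h import *
print(fix(-81)); grab('wrist','wrist11'); grab('scene','scene11')
f=load('wrist11')['frame'][:,:,::-1]; b=cv2.resize(f[160:320,220:430],None,fx=3,fy=3,interpolation=cv2.INTER_CUBIC)
f=load('scene11')['frame'][:,:,::-1]; a=cv2.resize(f[180:255,205:305],None,fx=7,fy=7,interpolation=cv2.INTER_CUBIC)
cv2.imwrite('pics/w11z.png',b);cv2.imwrite('pics/s11z.png',a)
E
```

```text
(array([0.46  , 0.3033, 0.1399]), array([-0.02, -0.15,  0.43]))
```

View pics/w11z.png

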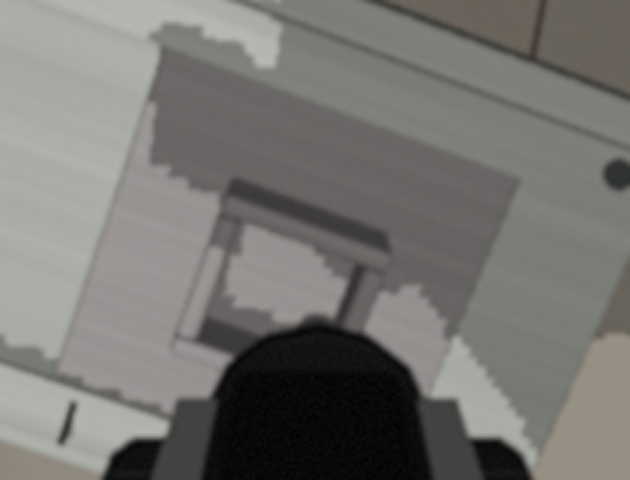

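View pics/s11z.png

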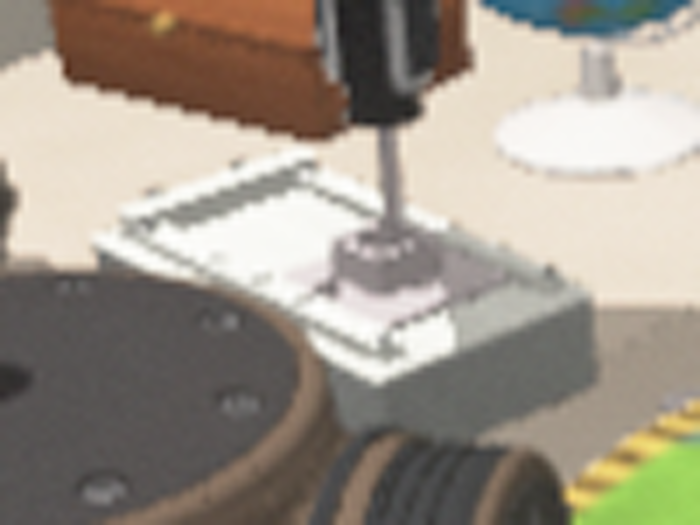

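Emit:
{"fn": "drive_tool", "kwargs": {
  "steps": [
    {"jaw":1,"travel":[-0.05,0.55,0],"dr":[0,0,0.4]},
    {"jaw":1,"travel":[0,0,0],"dr":[0,0,0]},
    {"jaw":1,"travel":[0,0,0],"dr":[0,0,0]}
  ]
}}

```text
time_s: 11.67
ee_pos: [0.4602, 0.3096, 0.1416]
orientation: [0.76, -0.649, -0.001, -0.001]
contact_force: [0.1, -0.6, -1.8]
width: 0.021
```

```bash
python3 - <<'E'
from h import *
print(fix(-81)); grab('wrist','wrist12'); grab('scene','scene12')
f=load('wrist12')['frame'][:,:,::-1]; b=cv2.resize(f[160:320,220:430],None,fx=3,fy=3,interpolation=cv2.INTER_CUBIC)
f=load('scene12')['frame'][:,:,::-1]; a=cv2.resize(f[180:255,205:305],None,fx=7,fy=7,interpolation=cv2.INTER_CUBIC)
cv2.imwrite('pics/w12z.png',b);cv2.imwrite('pics/s12z.png',a)
E
```

```text
(array([0.4602, 0.3096, 0.1416]), array([-0.09, -0.  ,  0.01]))
```

View pics/w12z.png

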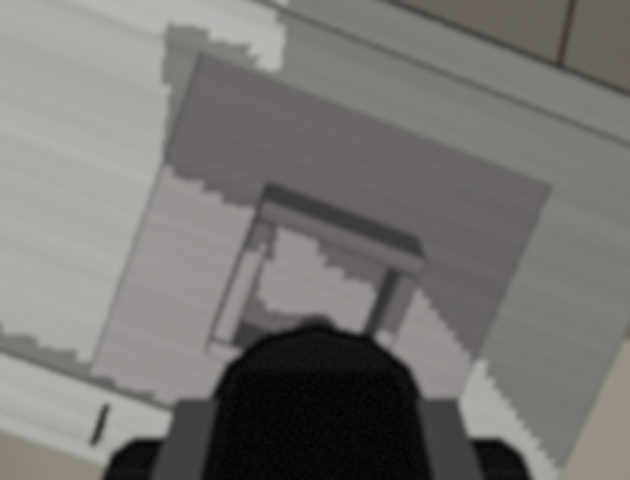

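View pics/s12z.png

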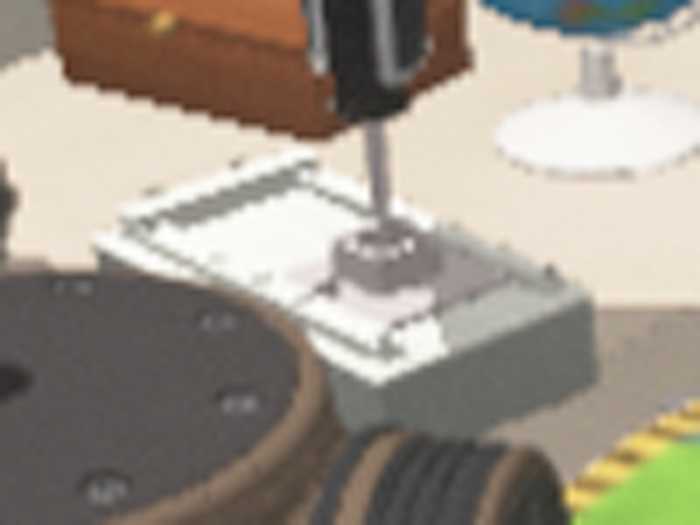

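Emit:
{"fn": "drive_tool", "kwargs": {
  "steps": [
    {"jaw":1,"travel":[0,0.05,-0.5],"dr":[0,0,0]},
    {"jaw":1,"travel":[0,0.05,-0.4],"dr":[0,0,0]},
    {"jaw":1,"travel":[0,0,0],"dr":[0,0,0]},
    {"jaw":1,"travel":[0,0,0],"dr":[0,0,0]}
  ]
}}

```text
time_s: 12.1
ee_pos: [0.46, 0.3108, 0.1318]
orientation: [0.76, -0.649, -0.0, -0.001]
contact_force: [-0.4, -0.2, -0.8]
width: 0.0211
```

```bash
python3 - <<'E'
from h import *
print(fix(-81)); grab('scene','scene13')
f=load('scene13')['frame'][:,:,::-1]; a=cv2.resize(f[190:240,235:295],None,fx=12,fy=12,interpolation=cv2.INTER_CUBIC)
cv2.imwrite('pics/s13z.png',a)
E
```

```text
(array([0.46  , 0.3108, 0.1318]), array([-0.1 ,  0.01, -0.01]))
```

View pics/s13z.png

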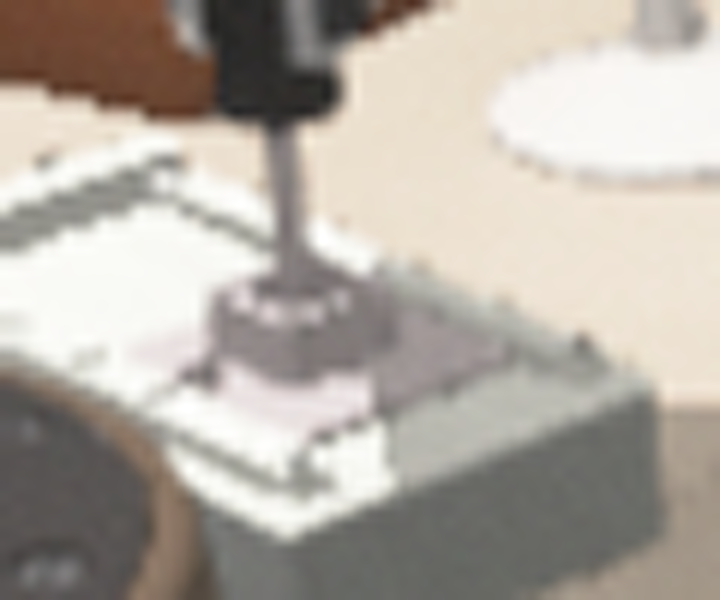

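Emit:
{"fn": "drive_tool", "kwargs": {
  "steps": [
    {"jaw":1,"travel":[0,-0.25,-0.2],"dr":[0,0,0]},
    {"jaw":1,"travel":[0,0,-0.5],"dr":[0,0,0]},
    {"jaw":1,"travel":[0,0,-0.5],"dr":[0,0,0]},
    {"jaw":1,"travel":[0,0,0],"dr":[0,0,0]},
    {"jaw":1,"travel":[0,0,0],"dr":[0,0,0]}
  ]
}}

```text
time_s: 12.57
ee_pos: [0.46, 0.3077, 0.1183]
orientation: [0.76, -0.65, -0.001, -0.001]
contact_force: [0.4, -0.8, -1.1]
width: 0.0209
```

```bash
python3 - <<'E'
from h import *
print(fix(-81)); grab('scene','scene14');grab('wrist','wrist14')
F=[]
for i in range(4): env.get_image('wrist'); F.append(env.observe()['contact_force'])
print(np.mean(F,0))
f=load('scene14')['frame'][:,:,::-1]; a=cv2.resize(f[190:240,235:295],None,fx=12,fy=12,interpolation=cv2.INTER_CUBIC)
cv2.imwrite('pics/s14z.png',a)
f=load('wrist14')['frame'][:,:,::-1]; b=cv2.resize(f[160:320,220:430],None,fx=3,fy=3,interpolation=cv2.INTER_CUBIC)
cv2.imwrite('pics/w14z.png',b)
E
```

```text
(array([0.46  , 0.3077, 0.1183]), array([-0.09, -0.01,  0.01]))
[ 0.01302424  0.0959012  -1.08825919]
```

View pics/s14z.png

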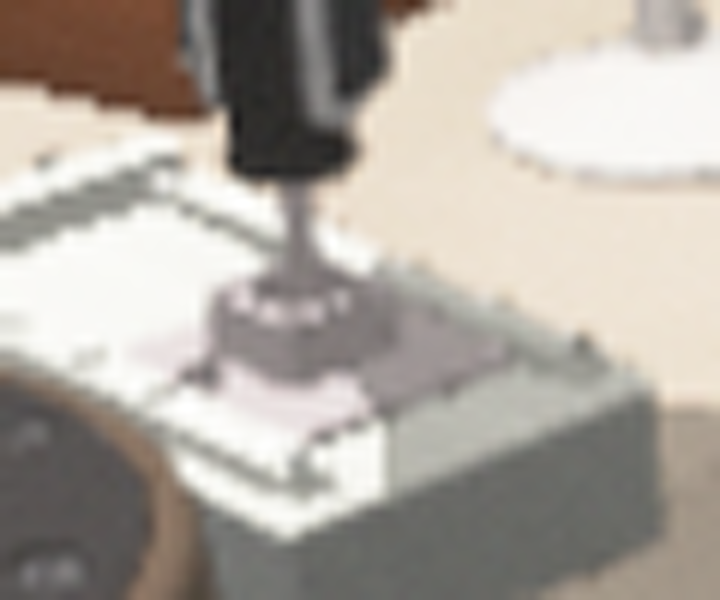

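View pics/w14z.png

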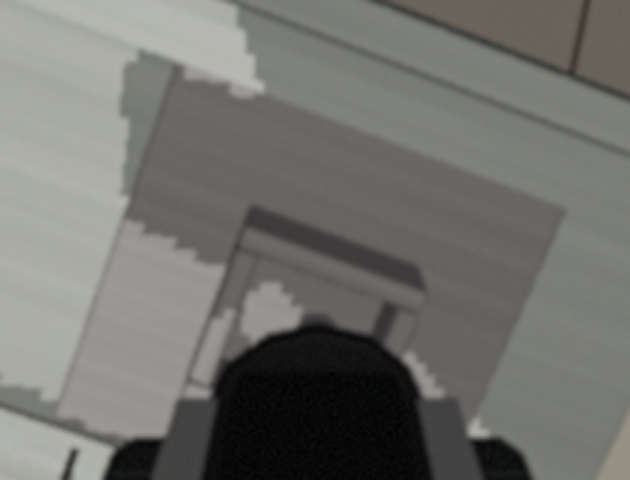

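The tip is in the cup at z ≈ 0.060 with no side load. Pushing along the detector's +y in small steps.

Emit:
{"fn": "drive_tool", "kwargs": {
  "steps": [
    {"jaw":1,"travel":[0.1,0.5,0],"dr":[0,0,0]},
    {"jaw":1,"travel":[0.1,0.5,0],"dr":[0,0,0]},
    {"jaw":1,"travel":[0.1,0.5,0],"dr":[0,0,0]},
    {"jaw":1,"travel":[0.1,0.5,0],"dr":[0,0,0]},
    {"jaw":1,"travel":[0,0,0],"dr":[0,0,0]},
    {"jaw":1,"travel":[0,0,0],"dr":[0,0,0]}
  ]
}}

```text
time_s: 13.37
ee_pos: [0.4646, 0.3296, 0.119]
orientation: [0.761, -0.649, 0.0, -0.0]
contact_force: [0.9, -3.3, 0.3]
width: 0.0207
```

```bash
cat > look.py <<'E'
import sys
from h import *
n=sys.argv[1]
print(fix(-81)); grab('scene','scene'+n);grab('wrist','wrist'+n);grab('top','top'+n)
F=[]
for i in range(3): env.get_image('wrist'); F.append(env.observe()['contact_force'])
print(np.mean(F,0),env.observe()['width'])
f=load('scene'+n)['frame'][:,:,::-1]; a=cv2.resize(f[190:240,225:295],None,fx=8,fy=8,interpolation=cv2.INTER_CUBIC)
f=load('wrist'+n)['frame'][:,:,::-1]; b=cv2.resize(f[80:330,60:460],None,fx=1.8,fy=1.8,interpolation=cv2.INTER_CUBIC)
cv2.imwrite(f'pics/s{n}z.png',a);cv2.imwrite(f'pics/w{n}z.png',b)
f=load('top'+n)['frame'][:,:,::-1]; a=cv2.resize(f[185:275,145:265],None,fx=6,fy=6,interpolation=cv2.INTER_CUBIC)
cv2.imwrite(f'pics/t{n}z.png',a)
E
python3 look.py 15
```

```text
(array([0.4646, 0.3296, 0.119 ]), array([-0.02,  0.03, -0.05]))
[ 0.06902402 -1.94583135 -0.2894446 ] 0.021031445512452587
```

View pics/s15z.png

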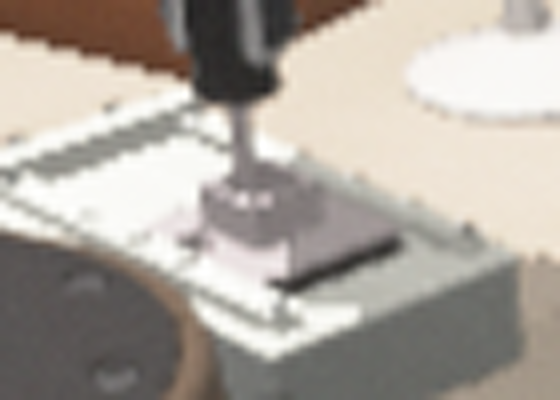

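View pics/w15z.png

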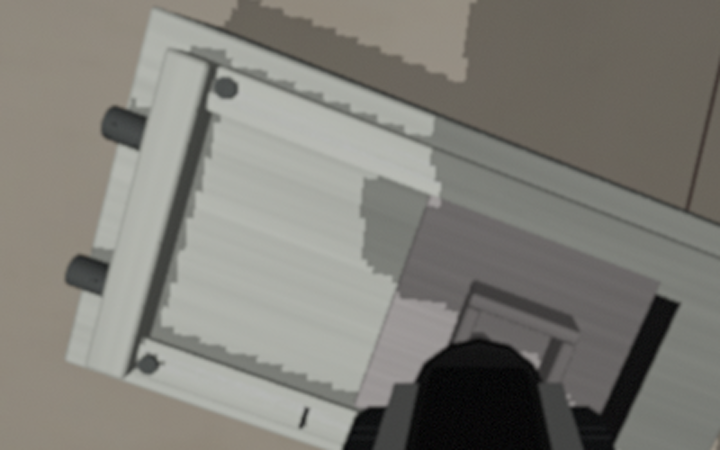

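View pics/t15z.png

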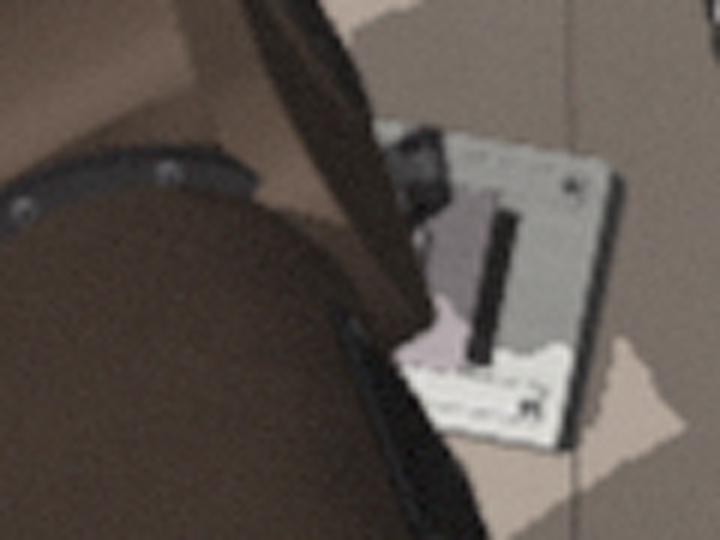

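```bash
python3 - <<'E'
from h import *
n=np.array([.194,.981,0])
def line(d,o,s,ps): return [float((onz(d,o[0]+(U+.5)/s-.5,o[1]+(V+.5)/s-.5,.055)@n).round(4)) for U,V in ps]
print(line(load('wrist10'),(220,140),3.5,[(237,97),(182,264),(127,430)]))
print(line(load('wrist14'),(220,160),3,[(178,68),(118,240),(60,410)]))
print(line(load('wrist15'),(60,80),1.8,[(430,195),(395,300),(357,405)]), line(load('wrist15'),(60,80),1.8,[(657,290),(600,410)]))
E
```

```text
[0.4293, 0.4291, 0.429]
[0.4285, 0.4289, 0.4291]
[0.4405, 0.44, 0.4404] [0.369, 0.3701]
```

Shutter travel is now about 11.3 mm, and the measured plate length of 71 mm agrees with the given 72. It needs about 18.7 mm more.

Emit:
{"fn": "drive_tool", "kwargs": {
  "steps": [
    {"jaw":1,"travel":[0.09,0.4,0],"dr":[0,0,0]},
    {"jaw":1,"travel":[0.09,0.45,0],"dr":[0,0,0]},
    {"jaw":1,"travel":[0.09,0.4,0],"dr":[0,0,0]},
    {"jaw":1,"travel":[0.06,0.3,0],"dr":[0,0,0]},
    {"jaw":1,"travel":[0,0,0],"dr":[0,0,0]},
    {"jaw":1,"travel":[0,0,0],"dr":[0,0,0]}
  ]
}}

```text
time_s: 14.17
ee_pos: [0.4679, 0.3457, 0.119]
orientation: [0.76, -0.649, 0.0, 0.001]
contact_force: [0.4, -4.4, 1.0]
width: 0.0214
```

```bash
python3 look.py 16
```

```text
(array([0.4679, 0.3457, 0.119 ]), array([ 0.05, -0.04, -0.  ]))
[ 0.73531671 -3.91895624  0.20635554] 0.02123298301527075
```

View pics/s16z.png

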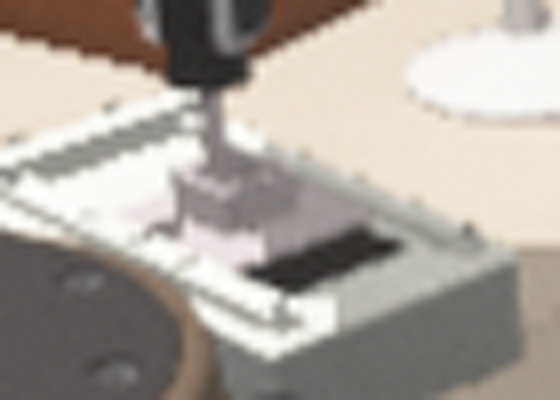

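View pics/w16z.png

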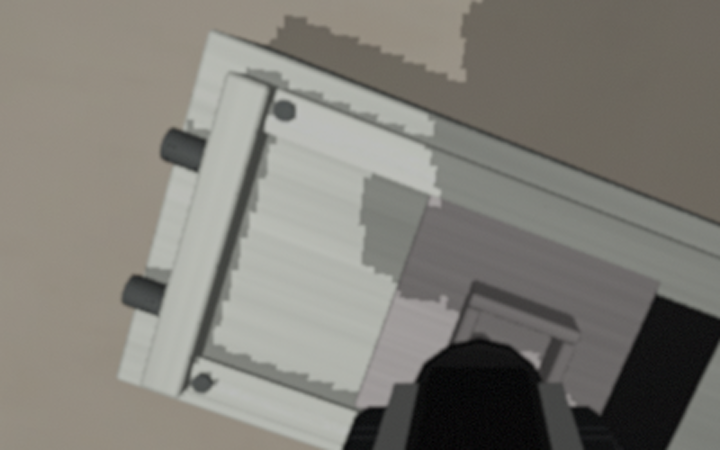

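Emit:
{"fn": "drive_tool", "kwargs": {
  "steps": [
    {"jaw":1,"travel":[0.04,0.2,0],"dr":[0,0,0]},
    {"jaw":1,"travel":[0,0,0],"dr":[0,0,0]},
    {"jaw":1,"travel":[0,0,0],"dr":[0,0,0]},
    {"jaw":1,"travel":[0,0,0],"dr":[0,0,0]}
  ]
}}

```text
time_s: 14.8
ee_pos: [0.4683, 0.3472, 0.1191]
orientation: [0.76, -0.65, -0.0, 0.001]
contact_force: [-0.6, -4.8, 0.2]
width: 0.0209
```

```bash
python3 look.py 17; python3 - <<'E'
from h import *
n=np.array([.194,.981,0])
def line(d,o,s,ps): return [float((onz(d,o[0]+(U+.5)/s-.5,o[1]+(V+.5)/s-.5,.055)@n).round(4)) for U,V in ps]
print(line(load('wrist17'),(60,80),1.8,[(430,195),(395,300),(357,405)]), line(load('wrist17'),(60,80),1.8,[(657,290),(600,410)]))
f=load('scene17')['frame'][:,:,::-1]; cv2.imwrite('pics/s17y.png',cv2.resize(f[195:240,215:275],None,fx=13,fy=13,interpolation=cv2.INTER_CUBIC))
E
```

```text
(array([0.4683, 0.3472, 0.1191]), array([ 0.06, -0.06,  0.05]))
[ 0.29626563 -3.36825767  0.63117007] 0.02084896346606298
[0.4584, 0.458, 0.4584] [0.3869, 0.388]
```

View pics/w17z.png

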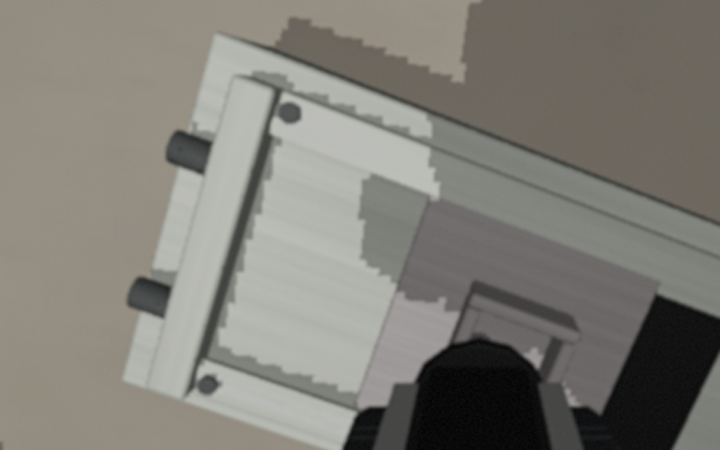

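View pics/s17y.png

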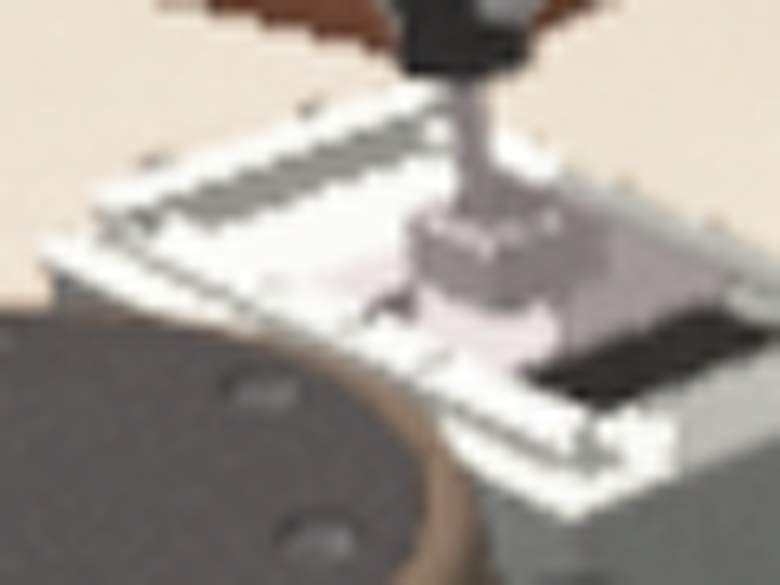

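View pics/t17z.png

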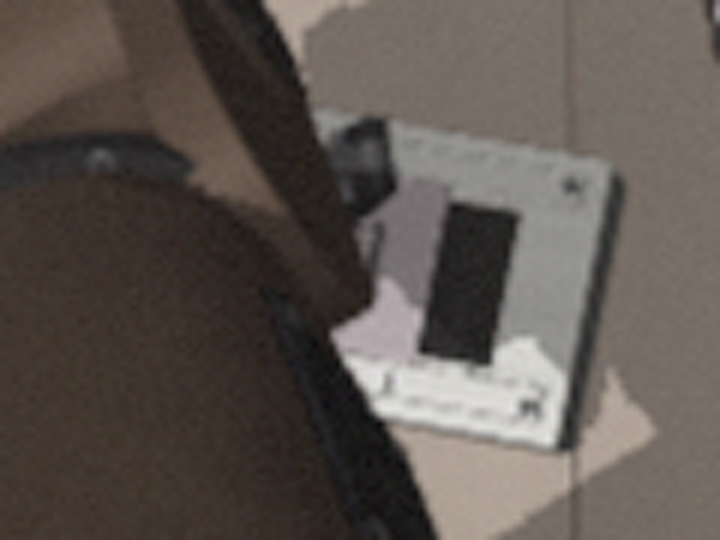

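```bash
python3 - <<'E'
from h import *
n=np.array([.194,.981,0])
def line(d,o,s,ps): return [float((onz(d,o[0]+(U+.5)/s-.5,o[1]+(V+.5)/s-.5,.055)@n).round(4)) for U,V in ps]
print(line(load('top0'),(145,180),5,[(440,187),(412,340)]),line(load('top17'),(145,185),6,[(450,190),(418,355)]))
print(line(load('top17'),(145,185),6,[(519,210),(490,362)]))
F=[];P=[]
for i in range(4): env.get_image('wrist'); o=env.observe(); F.append(o['contact_force']);P.append(o['ee_pos'])
print(np.mean(F,0),np.ptp(P,0),o['time_s'])
E
```

```text
[0.3566, 0.356] [0.3858, 0.3857]
[0.3589, 0.3588]
[-0.10130584 -3.91576362  0.20353731] [1.30515907e-05 2.68130718e-05 3.48361964e-05] 15.3
```

Both views give a travel of about 29.4 mm, the push is about 3.9 N, and the pose is still. Handing in.

```bash
python3 - <<'E'
from h import *
print(env.hand_in()); o=env.observe(); print(o['time_s'],o['ee_pos'],o['contact_force'],o['width'])
E
```

```text
the job is handed in; nothing more can be done
None
the job is handed in; nothing more can be done
```

I took the right-most rod from its stand and touched its tip to the tall post's cap, then the short post's. The tip is now in the cup, holding the shutter about half open. I handed the job in after about 15.3 s on the robot's clock. No verdict is reported.

- **Post touches:** the pushes came to about 2 to 3 N on the tall post and 3 N on the short one, each held for more than half a second. The first press on the tall post gave no clear force above the noise, so I pressed deeper until the force rose as the spring should.
- **Shutter travel:** about 29.3 mm from the wrist view and 29.4 mm from the top view, against a target of 30. The allowed range is 24 to 36.
- **Final hold:** the push was about 3.9 N along the travel and the arm position steady to under 0.05 mm. The rod was gripped at 21 mm finger opening (90 N set). The tip should be about 13 mm below the cup's mouth, worked out from the tool height rather than measured.
- **What disagreed:** estimates of the cup's position differed by up to 4 mm between the top and wrist views, so I checked it again in the images before lowering the tip.
- **Not checked:** I did not re-measure the three rock samples at the end. The tool stayed above the shale and well clear of the other two.

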